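# Set the round tarts out on their flavour plates

## Robot

A 6-joint arm with a two-finger parallel gripper is mounted at the origin on the work surface. World frame = base frame: x ahead of the robot, y to its left, z up, the work surface at z = 0. Lengths are in mm, angles in rad, forces in N, time in s.
With the tool pointing down it reaches from about 275 to 750 mm from the base axis. Payload 10.2 kg.
Tool frame: the origin (TCP) lies between the finger pads; the fingertips stand 14 mm ahead of it and the grasp point (between the pads) lies 5 mm behind it (tip_reach is the distance from the TCP to the fingertips, in mm); z points along the fingers, y is the line along which they close (so a half turn about z gives the same grasp; the last joint's range is limited). The gripper opens to 85 mm and grips with 20 to 120 N. Pads are 22 mm wide; open, the fingers measure 114 mm over their backs; the gripper's body (76 mm by 85 mm) begins 54 mm behind the grasp point. The pads swing forward as they close: fully open they stand 13 mm farther back than shut.
Start: joints at [1.013, 0.313, 1.498, -0, 1.331, -0.223], TCP at [172.517, 495.852, 217.394] pointing down, gripper open.
Joint ranges: [-2.94, 2.94], [-0.97, 2.17], [0.19, 2.56], [-1.23, 4.37], [0.02, 3.11], [-2.88, 2.88]. Speed limits (rad/s): [2.39, 2.39, 3.01, 3.14, 3.14, 3.14].

## Interface

Orientations are given as a unit quaternion [w, x, y, z].
In Python, from rig import * gives the robot as it stands.
- The arm moves only by the tool arm_command, never from a script. Its argument "steps" is a list that holds one entry, the list of rows, each a list of 7 numbers: the opening, from 0 (shut) to 1 (fully open), then the shift along the tool's x, y, z each as a share of 0.05 m, from -1 to 1, then the turn, a rotation vector about the tool's x, y, z each as a share of 0.15 rad, from -1 to 1. A call has 1 to 8 rows; each row shifts and turns the commanded pose from where the row before left it, along the tool's axes as they then stand; what a row does not reach is not made up. A row lasts 1/8 s, in which the tool goes at most 62.5 mm and 10.7 degrees, less where a joint would pass 70% of its speed; a pose out of reach is approached as far as the arm can. A call with a number of a shift or a turn outside -1 to 1 is refused whole. A call with a gripper value outside its range is refused whole. The fingers move at their own pace and stop on an object; "squeeze" is the grip in N (left out, the last holds). Time passes only in rows, so rows that do not move let the fingers close. It gives the time, the measured TCP pose, the force, the opening and the grip force at its end, in the units of the state.
- sense(): the state, without advancing time (a new reading comes with each control period).
- capture(name): name is "scene" or "side" or "wrist"; returns the picture (384x512x3 uint8, red, green, blue); there is no depth.
- get_calibration(name): a dict with "intrinsics" (3x3 intrinsics, pixels), "D" ([k1, k2, p1, p2, k3] as OpenCV has them; the pictures are not rectified), "rvec" (rotation vector, rad) and "tvec" (3), from world to camera coordinates, as OpenCV has them; the wrist camera has in their place "T_tool_cam" (4x4, takes a point from camera to tool coordinates, whose origin is the TCP and whose axes are the flange's). Camera axes: x right, y down, z forward; pixel columns grow to the right and rows downward; lengths in mm; the calibration is good to about 2 mm. A picture is of the moment at which its call begins: read the wrist's pose just before it. get_calibration takes no time and is no camera call.
- finish_job(): hands the job in; it is judged then, once.
The state is a dict: "time_s": time; "joints": joint angles; "dq": joint speeds; "tau": joint torques, N m; "eef_pos": TCP position; "ee_rot": TCP orientation; "force": force on the tool from outside, world axes, zero at the start; "wrist_torque": the same for the moment, N m; "grip_width": opening from 0.0 (shut) to 1.0 (fully open); "grip_force": force on a finger pad.
Only numpy, scipy, OpenCV 4.12 (cv2) and the standard library are available. Lean on these libraries where they do the work, as an engineer would, in place of code of your own. Each camera call takes 0.05 s, during which the arm holds its last target. There are 200 camera calls.

## Task

Pick out the four round tarts from among the cake slices on the pastry counter and set each, upright, in the middle of the round plate bordered in its flavour's colour: strawberry on red, lemon on yellow, pistachio on green, chocolate on brown. Keep the tarts upright all the way, and leave the two cake slices standing where they are.

Things in the scene. Friction and masses are not known exactly. Their poses are not given: they have to be found in the camera images.
- tart_strawberry: Round tart heaped with glossy red strawberries, a dot of white cream on the peak, 49 mm high in all. Pastry-brown shell: an upright cylinder 56 mm across, 22 mm high, rigid, 55 to 115 g; grip it across the shell from above. Loose, stands on the counter. Origin at the centre of its underside, z up; round, yaw is of no account. The topping stays within 25 mm of the axis.
- tart_lemon: Round tart filled with bright yellow lemon curd, a small white meringue peak in the middle, 42 mm high in all. Pastry-brown shell: an upright cylinder 56 mm across, 22 mm high, rigid, 55 to 115 g; grip it across the shell from above. Loose, stands on the counter. Origin at the centre of its underside, z up; round, yaw is of no account. The topping stays within 25 mm of the axis.
- tart_pistachio: Round tart filled with green pistachio cream, chopped darker green nuts on it, 33 mm high in all. Pastry-brown shell: an upright cylinder 56 mm across, 22 mm high, rigid, 55 to 115 g; grip it across the shell from above. Loose, stands on the counter. Origin at the centre of its underside, z up; round, yaw is of no account. The topping stays within 25 mm of the axis.
- tart_chocolate: Round tart filled with very dark brown chocolate, three light hazelnuts in the middle, 37 mm high in all. Pastry-brown shell: an upright cylinder 56 mm across, 22 mm high, rigid, 55 to 115 g; grip it across the shell from above. Loose, stands on the counter. Origin at the centre of its underside, z up; round, yaw is of no account. The topping stays within 25 mm of the axis.
- plate_red: A flat round disc 94 mm across and 6 mm thick, fixed to the counter; its top is level all over (no raised edge), a red border 16 mm wide round a white middle 62 mm across. Origin at the centre of its underside (on the counter), z up. Place for the strawberry tart.
- plate_yellow: A flat round disc 94 mm across and 6 mm thick, fixed to the counter; its top is level all over (no raised edge), a yellow border 16 mm wide round a white middle 62 mm across. Origin at the centre of its underside (on the counter), z up. Place for the lemon tart.
- plate_green: A flat round disc 94 mm across and 6 mm thick, fixed to the counter; its top is level all over (no raised edge), a green border 16 mm wide round a white middle 62 mm across. Origin at the centre of its underside (on the counter), z up. Place for the pistachio tart.
- plate_brown: A flat round disc 94 mm across and 6 mm thick, fixed to the counter; its top is level all over (no raised edge), a dark brown border 16 mm wide round a white middle 62 mm across. Origin at the centre of its underside (on the counter), z up. Place for the chocolate tart.
- slice_cheesecake: A wedge (pointed) cake slice 95 mm long, 60 mm wide at its broad end, 45 mm high, pale yellow with a burnt red-brown top. Loose, about 130 g; it is not part of the job and stays where it is. Origin at the middle of its length on its underside; the point lies at -x of its frame, the broad end at +x, z up.
- slice_chocolate: A wedge (pointed) cake slice 95 mm long, 60 mm wide at its broad end, 45 mm high, black-brown below and caramel-coloured above, with nut crumbs at the broad end. Loose, about 130 g; it is not part of the job and stays where it is. Origin at the middle of its length on its underside; the point lies at -x of its frame, the broad end at +x, z up.
Things that resemble listed ones, but are neither listed nor needed, are in the scene too. Leave any blue or turquoise look-alike of the plate_green alone.

How it is judged (in metres and radians):
At the end, for the whole second after the job is handed in: Each tart rests flat on its own plate (strawberry on red, lemon on yellow, pistachio on green, chocolate on brown), its centre within 14 mm of the plate's centre, upright within 0.12 rad, at rest and released; both cake slices are upright and within 20 mm of where they began (horizontal distance between tart_strawberry and plate_red below 0.014 m and z of tart_strawberry in the frame of plate_red between 0.003 and 0.01 m and angle between each of tart_strawberry, tart_lemon, tart_pistachio, tart_chocolate, slice_cheesecake, slice_chocolate's own z axis and vertical below 0.12 rad and linear speed of each of tart_strawberry, tart_lemon, tart_pistachio, tart_chocolate below 0.02 m/s and angular speed of each of tart_strawberry, tart_lemon, tart_pistachio, tart_chocolate below 0.2 rad/s and horizontal distance between tart_lemon and plate_yellow below 0.014 m and z of tart_lemon in the frame of plate_yellow between 0.003 and 0.01 m and horizontal distance between tart_pistachio and plate_green below 0.014 m and z of tart_pistachio in the frame of plate_green between 0.003 and 0.01 m and horizontal distance between tart_chocolate and plate_brown below 0.014 m and z of tart_chocolate in the frame of plate_brown between 0.003 and 0.01 m and distance of each of slice_cheesecake, slice_chocolate from where it was at the start of the episode below 0.02 m); the robot touches nothing.
It fails at once if the cheesecake slice is shifted by more than 20 mm or tipped (distance of slice_cheesecake from where it was at the start of the episode above 0.02 m or angle between slice_cheesecake's own z axis and vertical above 0.25 rad).
It fails at once if the chocolate slice is shifted by more than 20 mm or tipped (distance of slice_chocolate from where it was at the start of the episode above 0.02 m or angle between slice_chocolate's own z axis and vertical above 0.25 rad).
It fails at once if a tart is tipped by more than 35 degrees (angle between any of tart_strawberry, tart_lemon, tart_pistachio, tart_chocolate's own z axis and vertical above 0.61 rad).
It also fails if it takes over 93 s, if anything falls off the work surface, if the arm or the gripper's body presses on something with over 40 N, if the wrist force passes 120 N, or if a joint passes its speed limit or range.

## Working session

There is one attempt and no reset: what is moved stays moved. The work goes in short steps, Python scripts to look and compute and a tool call to move; the robot and the scene stay as the last step left them, time stands still between calls to the robot, and variables do not carry over. Pictures are saved under pics/ and viewed, at most 14 in all, crops included, and the job is handed in when it is done.

Besides the shell and the picture viewer there is one more tool, called by a JSON object that holds its "fn" and its "kwargs". arm_command: Moves the arm, as the interface text tells. Its arguments: {"type":"object","properties":{"steps":{"type":"array"},"squeeze":{"type":"number"}},"required":["steps"]}

```bash
ls; mkdir -p pics; python3 - <<'E'
from rig import *
import cv2
for n in ["scene","side","wrist"]:
    cv2.imwrite(f"pics/{n}0.png",capture(n)[:,:,::-1]); print(n,get_calibration(n))
print(sense())
E
```

```text
pics
scene {'intrinsics': array([[484.67373779,   0.        , 251.89601087],
       [  0.        , 484.67373779, 196.29722498],
       [  0.        ,   0.        ,   1.        ]]), 'D': array([0.00388594, 0.        , 0.        , 0.        , 0.        ]), 'rvec': array([ 0.96000907,  2.49554985, -1.02507217]), 'tvec': array([ 362.7794978 , -222.66545772, 1846.6529199 ])}
side {'intrinsics': array([[352.54867659,   0.        , 259.16783255],
       [  0.        , 352.54867659, 191.91299877],
       [  0.        ,   0.        ,   1.        ]]), 'D': array([-0.09302807,  0.        ,  0.        ,  0.        ,  0.        ]), 'rvec': array([ 2.26429083, -0.63911396,  0.27939224]), 'tvec': array([-387.67756072,  212.22568355,  875.62255195])}
wrist {'intrinsics': array([[274.21779038,   0.        , 254.67112551],
       [  0.        , 274.21779038, 194.76076583],
       [  0.        ,   0.        ,   1.        ]]), 'D': array([-0.06590147,  0.        ,  0.        ,  0.        ,  0.        ]), 'T_tool_cam': array([[ 4.26594628e-04, -9.49280278e-01, -3.14430869e-01,
         8.07154560e+01],
 
[... 272 characters left out ...]
 'joints': array([ 1.01260928e+00,  3.13313027e-01,  1.49822688e+00, -2.96476817e-05,
        1.33100033e+00, -2.23389334e-01]), 'dq': array([ 1.52778391e-05, -1.77636788e-03, -2.96513288e-03, -1.33138637e-03,
       -2.15995617e-04,  5.55201407e-04]), 'tau': array([ 1.04745446e-03, -4.12364173e+01, -2.59794223e+01, -2.52092614e-04,
        3.20589112e-03, -2.53512258e-05]), 'eef_pos': array([172.41075269, 495.67504088, 216.98430293]), 'ee_rot': array([-1.67162280e-04,  1.66614633e-01,  9.86021977e-01, -4.43555007e-04]), 'force': array([-0.51801882,  0.34935874, -0.1622835 ]), 'wrist_torque': array([-0.00932378,  0.03344519, -0.01200713]), 'grip_force': 0.0, 'grip_width': 0.9939800980269028}
```

View pics/scene0.png

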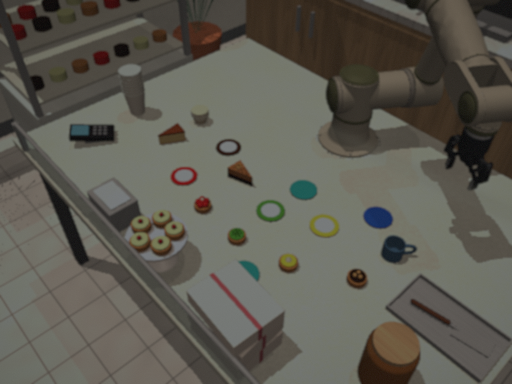

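View pics/side0.png

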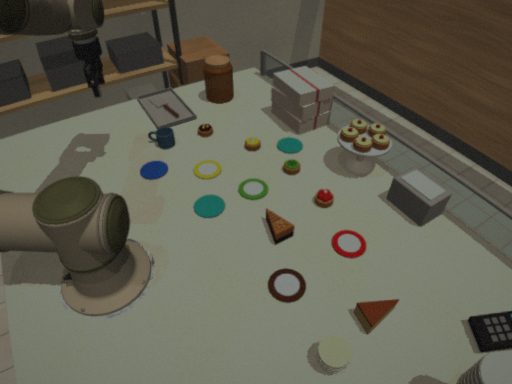

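View pics/wrist0.png

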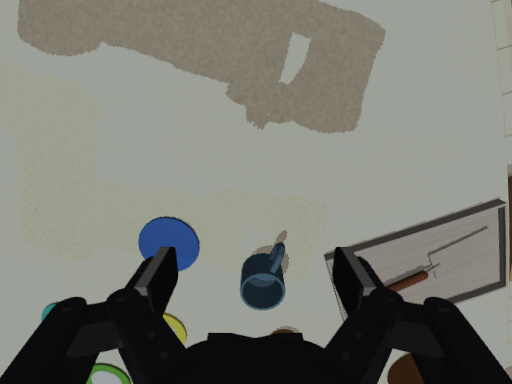

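The scene view shows the four round tarts:
- strawberry (203,204)
- pistachio (237,236)
- lemon (288,262)
- chocolate (357,278)

The bordered plates are red (184,176), brown (228,147), green (270,211) and yellow (324,226). The slices are at (173,133) and (241,173). The blue (378,217) and turquoise (303,189), (247,270) discs are unbordered look-alikes. The side view agrees: tarts at (324,198), (291,167), (252,144), (205,130), and plates at (349,243), (287,285), (253,189), (207,169). The wrist view mostly shows the mug and tray.

```bash
cat > h.py <<'E'
from rig import *
import numpy as np, cv2
from scipy.spatial.transform import Rotation as R
def pose(s):
    q=s["ee_rot"]; T=np.eye(4); T[:3,:3]=R.from_quat([q[1],q[2],q[3],q[0]]).as_matrix(); T[:3,3]=s["eef_pos"]; return T
def cam(n,s=None):
    c=get_calibration(n)
    if n=="wrist": T=pose(s)@c["T_tool_cam"]
    else:
        T=np.eye(4); Rm=cv2.Rodrigues(c["rvec"])[0]; T[:3,:3]=Rm.T; T[:3,3]=-Rm.T@c["tvec"]
    return c["intrinsics"],c["D"],T
def rays(px,C):
    K,D,T=C; u=cv2.undistortPoints(np.float64(px).reshape(-1,1,2),K,D).reshape(-1,2)
    d=np.c_[u,np.ones(len(u))]@T[:3,:3].T; return T[:3,3],d/np.linalg.norm(d,axis=1)[:,None]
def plane(px,C,z):
    o,d=rays(px,C); return o+d*((z-o[2])/d[:,2])[:,None]
def tri(obs):
    A=0;b=0
    for px,C in obs:
        o,d=rays([px],C); P=np.eye(3)-np.outer(d[0],d[0]); A=A+P; b=b+P@o
    x=np.linalg.solve(A,b); return x
def px(p,C):
    K,D,T=C; W=np.linalg.inv(T); return cv2.projectPoints(np.float64(p).reshape(-1,1,3),cv2.Rodrigues(W[:3,:3])[0],W[:3,3],K,D)[0].reshape(-1,2)
def labdiff(im,c,r):
    x,y=map(int,c); x0,y0=max(x-r,0),max(y-r,0); p=im[y0:y+r,x0:x+r]
    L=cv2.cvtColor(p,cv2.COLOR_RGB2LAB).astype(float)
    e=np.concatenate([L[0],L[-1],L[:,0],L[:,-1]]); return np.linalg.norm(L-np.median(e,0),axis=2),(x0,y0)
def hole(im,c,r,th):
    """inner contour of a plate border"""
    d,o=labdiff(im,c,r); m=(d>th).astype(np.uint8)
    cs,h=cv2.findContours(m,cv2.RETR_CCOMP,cv2.CHAIN_APPROX_NONE)
    i=max((i for i in range(len(cs)) if h[0][i][3]>=0),key=lambda i:cv2.contourArea(cs[i]),default=None)
    return None if i is None else cs[i].reshape(-1,2)+o, 
def circ(P):
    A=np.c_[2*P[:,:2],np.ones(len(P))]; s=np.linalg.lstsq(A,(P[:,:2]**2).sum(1),rcond=None)[0]
    return s[:2],np.sqrt(s[2]+s[:2]@s[:2])
E
python3 - <<'E'
from h import *
im={n:cv2.cvtColor(cv2.imread(f"pics/{n}0.png"),cv2.COLOR_BGR2RGB) for n in("scene","side")}
C={n:cam(n) for n in im}
pl=dict(red=((184,176),(349,243)),brown=((228,147),(287,285)),green=((270,211),(253,189)),yellow=((324,226),(207,169)))
for k,v in pl.items():
    obs=[]
    for n,c,r in zip(im,v,(18,24)):
        h=hole(im[n],c,r,12)[0]
        if h is None: print(k,n,"none"); continue
        e=cv2.fitEllipse(h)[0]; obs.append((e,C[n])); q,rad=circ(plane(h,C[n],6)); print(k,n,q.round(1),rad.round(1))
    if len(obs)==2: print("  tri",tri(obs).round(1))
ta=dict(straw=((203,204),(324,198)),pist=((237,236),(291,167)),lemon=((288,262),(252,144)),choc=((357,278),(205,130)),cheese=((173,133),(377,311)),chslice=((241,173),(279,226)))
for k,v in ta.items(): print(k,tri([(v[0],C["scene"]),(v[1],C["side"])]).round(0))
E
```

```text
red scene [ 591.2 -242.6] 30.0
red side [ 592.3 -240.7] 30.5
  tri [ 591.7 -241.7    6.6]
brown scene [ 374.2 -259.1] 29.7
brown side [ 375.4 -257.4] 30.4
  tri [ 374.8 -258.3    6.6]
green scene [481.3  79.3] 31.3
green side [482.   80.8] 31.3
  tri [481.6  79.9   6.2]
yellow scene [399.9 239.5] 32.5
yellow side [400.6 241. ] 33.1
  tri [400.3 240.    6.2]
straw [634. -79.  17.]
pist [638.  95.  12.]
lemon [592. 271.  14.]
choc [487. 441.  13.]
cheese [ 497. -435.   30.]
chslice [ 451. -103.   24.]
```

Plate centres from the two views agree within 2 mm, and the triangulated height of about 6 mm matches the text. I'll square the tool to the world axes and hover over the chocolate tart for a wrist view.

{"fn": "arm_command", "kwargs": {"steps": [[[1,0,0,0,0,0,-1],[1,0,0,0,0,0,-1],[1,0,0,0,0,0,-0.23],[1,-1,-0.2,0.2,0,0,0],[1,-1,-0.2,0.2,0,0,0],[1,-1,-0.2,0.2,0,0,0],[1,-1,-0.2,0.2,0,0,0],[1,-1,-0.2,0.2,0,0,0]]]}}

```text
time_s: 1.15
eef_pos: [424.0, 445.3, 166.9]
ee_rot: [-0.0, 0.001, 1.0, -0.0]
force: [-0.1, 0.6, -0.3]
grip_width: 1.0
grip_force: 0.0
```

{"fn": "arm_command", "kwargs": {"steps": [[[1,-1,-0.08,0.2,0,0,0],[1,-0.3,0,0.1,0,0,0],[1,0,0,0,0,0,0],[1,0,0,0,0,0,0]]]}}

```text
time_s: 1.65
eef_pos: [486.3, 442.4, 153.0]
ee_rot: [0.0, -0.0, 1.0, 0.0]
force: [-0.3, 0.2, 0.1]
grip_width: 1.0
grip_force: 0.0
```

```bash
cat > w.py <<'E'
# wrist look: python3 w.py name x y [z]: saves picture, fits shell rim circle
import sys
from h import *
def shell(im,C,guess,zr=22):
    c=px([*guess,zr],C)[0]; r=np.linalg.norm(px([guess[0],guess[1]+28,zr],C)[0]-c)
    d,o=labdiff(im,c,int(1.7*r)); m=(d>18).astype(np.uint8)
    m=cv2.morphologyEx(m,cv2.MORPH_OPEN,np.ones((5,5),np.uint8))
    cs=cv2.findContours(m,cv2.RETR_EXTERNAL,cv2.CHAIN_APPROX_NONE)[0]
    k=min(cs,key=lambda k:np.linalg.norm(k.reshape(-1,2).mean(0)+o-c) if len(k)>40 else 1e9).reshape(-1,2)+o
    return k
if __name__=="__main__":
    n=sys.argv[1]; g=[float(v) for v in sys.argv[2:4]]; zr=float(sys.argv[4]) if len(sys.argv)>4 else 22
    s=sense(); im=capture("wrist"); C=cam("wrist",s); k=shell(im,C,g,zr); q,rad=circ(plane(k,C,zr))
    print(n,"eef",s["eef_pos"].round(1),"rot",s["ee_rot"].round(3),"t",round(s["time_s"],2),"centre",q.round(1),"r",rad.round(1),"go",(q-s["eef_pos"][:2]).round(1))
    v=im[:,:,::-1].copy(); cv2.polylines(v,[k],True,(255,0,255),1); cv2.imwrite(f"pics/{n}.png",v)
E
python3 w.py w_choc 487 441
```

```text
w_choc eef [486.3 442.4 153. ] rot [ 0. -0.  1.  0.] t 1.65 centre [475.1 448.5] r 35.3 go [-11.3   6.2]
```

View pics/w_choc.png

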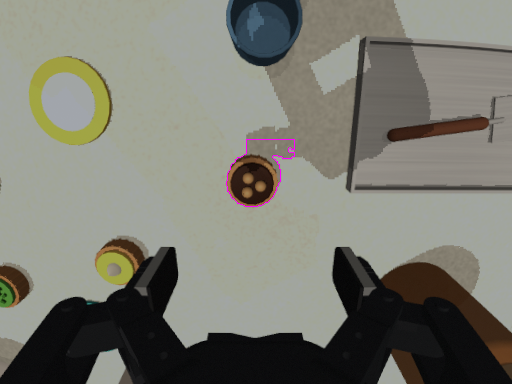

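The wrist view shows the chocolate tart at about (253,182), with a shadow above it contaminating the contour. I'll switch to a chroma mask and fit the rim on the far half.

```bash
python3 - <<'E'
s=open('w.py').read()
a=s.index("def shell"); b=s.index("if __name__")
s=s[:a]+'''def shell(im,C,guess,zr=22):
    c=px([*guess,zr],C)[0]; r=np.linalg.norm(px([guess[0],guess[1]+28,zr],C)[0]-c)
    R=int(1.7*r); x0,y0=np.maximum((c-R).astype(int),0); p=im[y0:int(c[1])+R,x0:int(c[0])+R]
    S=p.max(2).astype(float)-p.min(2); rel=S/np.maximum(p.max(2),1)
    m=((rel>.4)).astype(np.uint8); m=cv2.morphologyEx(m,cv2.MORPH_OPEN,np.ones((3,3),np.uint8))
    cs=cv2.findContours(m,cv2.RETR_EXTERNAL,cv2.CHAIN_APPROX_NONE)[0]
    return max(cs,key=len).reshape(-1,2)+(x0,y0)
'''+s[b:]
s=s.replace("q,rad=circ(plane(k,C,zr))","""P=plane(k,C,zr); q=circ(P)[0]
    for _ in range(5): q,rad=circ(P[P[:,0]>q[0]-5])
    P0=plane(k,C,zr-22); q0=q
    for _ in range(5): q0,r0=circ(P0[P0[:,0]<q0[0]-10])
    print("bottom fit",q0.round(1),r0.round(1))""")
open('w.py','w').write(s)
E
python3 w.py w_choc2 487 441; python3 -c "
import cv2;v=cv2.imread('pics/w_choc2.png')[120:240,180:330];cv2.imwrite('pics/c2.png',cv2.resize(v,None,fx=4,fy=4))"
```

```text
bottom fit [488.8 439.8] 27.8
w_choc2 eef [486.3 442.4 153.1] rot [ 0. -0.  1.  0.] t 1.7 centre [487.1 439.9] r 27.1 go [ 0.8 -2.5]
```

View pics/c2.png

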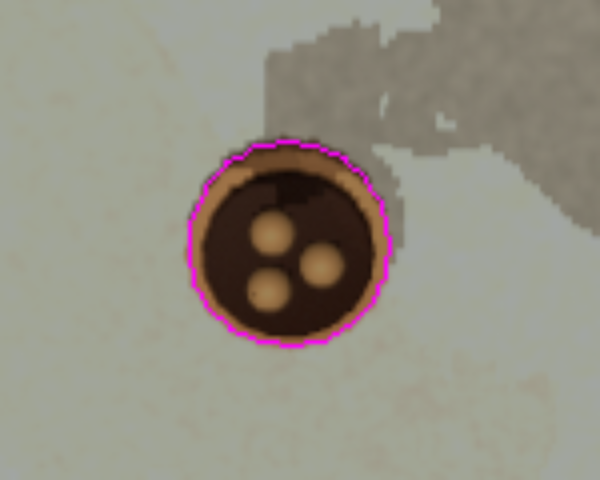

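The crop confirms the chocolate tart: dark filling and three hazelnuts, with the contour right on the shell. The radius at z=22 is 27–28 mm, so the height checks. Descending now.

{"fn": "arm_command", "kwargs": {"steps": [[[1,-0.03,-0.05,0.7,0,0,0],[1,0,0,0.7,0,0,0],[1,0,0,0.7,0,0,0],[1,0,0,0.4,0,0,0],[1,0,0,0.3,0,0,0],[1,0,0,0,0,0,0]]], "squeeze": 35}}

```text
time_s: 2.5
eef_pos: [488.7, 439.3, 12.1]
ee_rot: [-0.0, 0.0, 1.0, -0.0]
force: [0.5, 0.3, 0.6]
grip_width: 1.0
grip_force: 0.0
```

{"fn": "arm_command", "kwargs": {"steps": [[[0.3,0,0,0,0,0,0],[0.3,0,0,0,0,0,0],[0.3,0,0,0,0,0,0],[0.3,0,0,0,0,0,0],[0.3,0,0,0,0,0,0],[0.3,0,0,0,0,0,0]]]}}

```text
time_s: 3.25
eef_pos: [489.4, 439.4, 13.3]
ee_rot: [0.001, 0.0, 1.0, 0.0]
force: [-1.8, -1.4, 6.5]
grip_width: 0.401
grip_force: 34.7
```

```bash
python3 - <<'E'
from h import *
s=sense();print(s["force"],s["grip_width"],s["grip_force"])
a=capture("wrist")[100:384,100:420]; b=capture("side")[70:190,130:290]
b=cv2.resize(b,(379,284)); cv2.imwrite("pics/g1.png",np.hstack([a,b])[:,:,::-1])
E
```

```text
[-1.77793976 -1.4472455   6.49682225] 0.4005184878554002 34.65284049510956
```

View pics/g1.png

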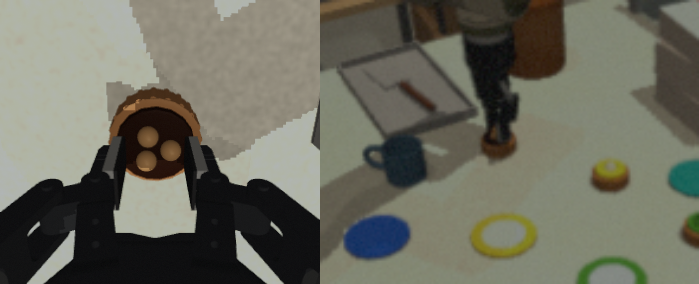

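```bash
python3 - <<'E'
from h import *
s=sense()
a=capture("wrist")[170:330,150:360]; C=cam("side")
print(px([[489,439,22],[489,411,22],[489,467,22],[489,439,0]],C).round(0))
b=capture("side")[95:140,180:230]
a=cv2.resize(np.minimum(a.astype(int)*2,255).astype(np.uint8),None,fx=2.2,fy=2.2,interpolation=2); b=cv2.resize(np.minimum(b.astype(int)*2,255).astype(np.uint8),(330,a.shape[0]),interpolation=2)
cv2.imwrite("pics/g2.png",np.hstack([a,b])[:,:,::-1])
E
```

```text
[[205. 128.]
 [209. 132.]
 [202. 125.]
 [206. 133.]]
```

View pics/g2.png

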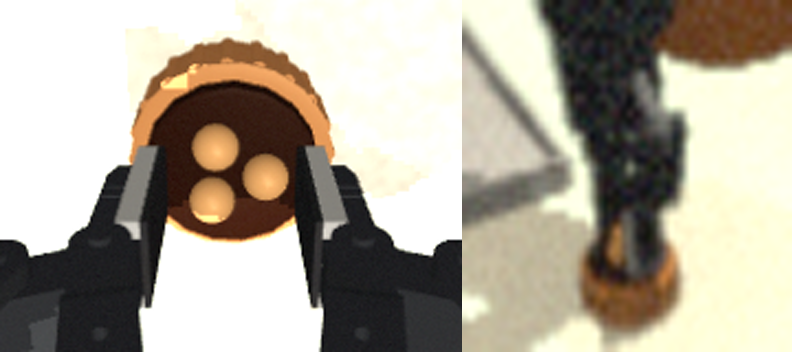

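The pads closed inside the rim, resting on the topping: the tips sit higher than I assumed. I'll release and measure the actual tip height.

{"fn": "arm_command", "kwargs": {"steps": [[[1,0,0,0,0,0,0],[1,0,0,0,0,0,0],[1,0,0,0,0,0,0],[1,0,0,0,0,0,0],[1,0,0,0,0,0,0],[1,0,0,0,0,0,0]]]}}

```text
time_s: 4.2
eef_pos: [489.0, 439.3, 12.4]
ee_rot: [-0.0, 0.0, 1.0, -0.0]
force: [0.2, 0.6, 0.6]
grip_width: 1.0
grip_force: 0.0
```

```bash
python3 w.py w_choc3 488 440; python3 - <<'E'
from h import *
s=sense(); print(s["eef_pos"],s["grip_width"])
C=cam("side"); Cs=cam("scene"); e=s["eef_pos"]
big=lambda p,w,h:cv2.resize(np.minimum(p.astype(int)*2,255).astype(np.uint8),(w,h),interpolation=2)
a=capture("side")[85:145,165:245]; c=capture("scene")[230:295,320:400]
for y in(-45,45):
  for z in (0,15,30): print(y,z,"side",((px([e[0]+0,e[1]+y,z],C)[0]-[165,85])*5).round(0),"scene",((px([e[0],e[1]+y,z],Cs)[0]-[320,230])*[5,300/65]+[400,0]).round(0))
cv2.imwrite("pics/g3.png",np.hstack([big(a,400,300),big(c,400,300)])[:,:,::-1])
E
```

```text
bottom fit [489.  440.2] 28.1
w_choc3 eef [489.  439.3  12.4] rot [-0.  0.  1. -0.] t 4.2 centre [487.2 440.2] r 27.4 go [-1.8  0.9]
[488.97962077 439.24796287  12.35889428] 1.0012801118662795
-45 0 side [231. 269.] scene [515. 190.]
-45 15 side [229. 252.] scene [519. 176.]
-45 30 side [227. 235.] scene [522. 161.]
45 0 side [180. 212.] scene [638. 280.]
45 15 side [178. 195.] scene [643. 266.]
45 30 side [176. 179.] scene [648. 252.]
```

View pics/g3.png

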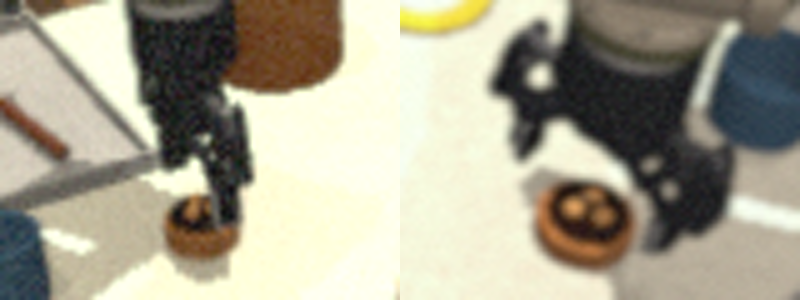

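Open tips at z≈34 with the TCP at 12, read in both the side and scene views. So the tips stand about 22 mm behind the TCP when open, not ahead of it. The tart is still in place at (488,440) and upright. Going 21 mm lower.

{"fn": "arm_command", "kwargs": {"steps": [[[1,0,0.02,0.14,0,0,0],[1,0,0,0.14,0,0,0],[1,0,0,0.14,0,0,0],[1,0,0,0,0,0,0]]]}}

```text
time_s: 4.85
eef_pos: [488.6, 440.0, -9.5]
ee_rot: [-0.001, 0.0, 1.0, -0.0]
force: [-0.6, 0.4, 0.5]
grip_width: 1.004
grip_force: 0.0
```

{"fn": "arm_command", "kwargs": {"steps": [[[0.3,0,0,0,0,0,0],[0.3,0,0,0,0,0,0],[0.3,0,0,0,0,0,0],[0.3,0,0,0,0,0,0],[0.3,0,0,0,0,0,0]]]}}

```text
time_s: 5.48
eef_pos: [489.3, 440.5, -8.0]
ee_rot: [0.0, 0.0, 1.0, 0.0]
force: [-0.3, -0.3, 5.1]
grip_width: 0.64
grip_force: 37.6
```

Width 0.64 matches a 56 mm shell. Lifting and carrying to the brown plate.

{"fn": "arm_command", "kwargs": {"steps": [[[0.3,0,0,-0.3,0,0,0],[0.3,0,0,-0.7,0,0,0],[0.3,0,0,-0.7,0,0,0],[0.3,0,0,-0.5,0,0,0],[0.3,0.07,-0.4,0,0,0,0],[0.3,0.14,-0.8,0,0,0,0],[0.3,0.14,-0.9,0,0,0,0],[0.3,0.14,-0.9,0,0,0,0]]]}}

```text
time_s: 6.48
eef_pos: [464.0, 288.9, 101.9]
ee_rot: [0.0, 0.0, 1.0, 0.0]
force: [0.5, 0.2, -1.1]
grip_width: 0.637
grip_force: 37.4
```

{"fn": "arm_command", "kwargs": {"steps": [[[0.3,0.14,-0.9,0,0,0,0],[0.3,0.14,-0.9,0,0,0,0],[0.3,0.14,-0.9,0,0,0,0],[0.3,0.14,-0.9,0,0,0,0],[0.3,0.14,-0.9,0,0,0,0],[0.3,0.14,-0.9,0,0,0,0],[0.3,0.14,-0.9,0,0,0,0],[0.3,0.14,-0.9,0,0,0,0]]]}}

```text
time_s: 7.48
eef_pos: [408.0, -71.1, 102.0]
ee_rot: [0.0, 0.0, 1.0, -0.0]
force: [1.6, 1.3, -0.9]
grip_width: 0.637
grip_force: 37.4
```

{"fn": "arm_command", "kwargs": {"steps": [[[0.3,0.14,-0.9,0,0,0,0],[0.3,0.14,-0.9,0,0,0,0],[0.3,0.14,-0.9,0,0,0,0],[0.3,0.1,-0.86,0,0,0,0],[0.3,0,0,0,0,0,0],[0.3,0,0,0,0,0,0]]]}}

```text
time_s: 8.22
eef_pos: [382.1, -247.1, 101.5]
ee_rot: [-0.0, 0.0, 1.0, 0.0]
force: [-0.6, 1.1, -1.1]
grip_width: 0.637
grip_force: 37.4
```

```bash
cat > pl.py <<'E'
# plate centre by wrist: python3 pl.py x y  (inner-hole or outer contour of border colour)
import sys
from h import *
g=[float(v) for v in sys.argv[1:3]]; s=sense(); im=capture("wrist"); C=cam("wrist",s)
c=px([*g,6],C)[0]; r=np.linalg.norm(px([g[0],g[1]+47,6],C)[0]-c)
h=hole(im,c,int(1.5*r),25)[0]
cv2.imwrite(f"pics/pl{s['time_s']:.1f}.png",im[:,:,::-1])
print("eef",s["eef_pos"].round(1),"t",s["time_s"],"grip",s["grip_width"],s["grip_force"])
if h is not None: print(circ(plane(h,C,6)))
E
python3 pl.py 375 -258; ls pics
```

```text
eef [ 382.1 -247.1  101.5] t 8.225 grip 0.6371587173804867 37.43928909301758
(array([ 371.79869447, -259.96152412]), np.float64(28.396077374874004))
c2.png
g1.png
g2.png
g3.png
pl8.2.png
scene0.png
side0.png
w_choc.png
w_choc2.png
w_choc3.png
wrist0.png
```

```bash
python3 w.py w_hold 382 -247 132; python3 -c "
import cv2;a=cv2.imread('pics/w_hold.png');cv2.imwrite('pics/w_hold2.png',a[60:340,90:430])"
```

```text
bottom fit [0. 0.] 0.0
w_hold eef [ 382.3 -246.8  101.5] rot [-0. -0.  1.  0.] t 8.28 centre [ 379.9 -246.2] r 27.4 go [-2.3  0.6]
```

View pics/w_hold2.png

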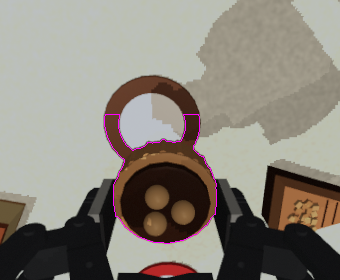

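The tart is held upright above the brown plate. Lowering and releasing.

{"fn": "arm_command", "kwargs": {"steps": [[[0.3,0.12,-0.23,0.3,0,0,0],[0.3,0,0,0.7,0,0,0],[0.3,0,0,0.5,0,0,0],[0.3,0,0,0.3,0,0,0],[0.3,0,0,0.16,0,0,0],[0.3,0,0,0.08,0,0,0],[0.3,0,0,0,0,0,0],[0.3,0,0,0,0,0,0]]]}}

```text
time_s: 9.32
eef_pos: [376.5, -259.5, -0.1]
ee_rot: [0.0, 0.0, 1.0, -0.0]
force: [-0.6, -0.4, -1.5]
grip_width: 0.632
grip_force: 37.5
```

{"fn": "arm_command", "kwargs": {"steps": [[[0.3,0,0.02,0.04,0,0,0],[0.3,0,0,0,0,0,0],[1,0,0,0,0,0,0],[1,0,0,0,0,0,0],[1,0,0,0,0,0,0],[1,0,0,0,0,0,0],[1,0,0,-0.5,0,0,0],[1,0,0,-0.9,0,0,0]]]}}

```text
time_s: 10.32
eef_pos: [375.7, -257.5, 67.3]
ee_rot: [-0.001, 0.0, 1.0, 0.001]
force: [0.4, 0.3, 0.9]
grip_width: 1.002
grip_force: 0.0
```

{"fn": "arm_command", "kwargs": {"steps": [[[1,0,0,-0.9,0,0,0],[1,0,0,-0.3,0,0,0],[1,0,0,0,0,0,0]]]}}

```text
time_s: 10.7
eef_pos: [376.6, -258.5, 128.1]
ee_rot: [0.001, 0.0, 1.0, -0.001]
force: [-0.2, 0.7, -0.9]
grip_width: 0.999
grip_force: 0.0
```

```bash
python3 w.py w_choc4 375 -258 28; python3 pl.py 375 -258
python3 - <<'E'
from h import *
Cs=cam("scene"); im=capture("scene"); h=None
h=hole(capture("side"),(287,283),26,12)[0]
import w
k=w.shell(capture("side"),cam("side"),(375,-258),17)
print("side tart blob",k.mean(0), "expect", px([375,-258,17],cam("side")))
E
```

```text
bottom fit [ 374.9 -258.6] 45.4
w_choc4 eef [ 376.6 -258.5  128.1] rot [ 0.001  0.     1.    -0.001] t 10.7 centre [ 368.7 -258.5] r 41.8 go [-7.9 -0. ]
eef [ 376.2 -258.1  127.1] t 10.75 grip 0.9978169306618744 0.0
(array([ 369.71667147, -268.79736803]), np.float64(19.580120278049844))
side tart blob [286.42592593 285.95061728] expect [[286.8081923  281.61934276]]
```

The plate rim fit puts the centre at (374.9,-258.6). On to the strawberry tart.

{"fn": "arm_command", "kwargs": {"steps": [[[1,-0.5,0.35,0,0,0,0],[1,-0.93,0.65,0,0,0,0],[1,-0.93,0.65,0,0,0,0],[1,-0.93,0.65,0,0,0,0],[1,-0.93,0.65,0,0,0,0],[1,-0.93,0.63,0,0,0,0],[1,0,0,0,0,0,0],[1,0,0,0,0,0,0]]]}}

```text
time_s: 11.95
eef_pos: [633.2, -79.4, 126.4]
ee_rot: [-0.001, 0.0, 1.0, 0.0]
force: [-0.8, -0.4, 0.4]
grip_width: 1.004
grip_force: 0.0
```

```bash
python3 w.py w_straw 634 -79; python3 - <<'E'
import cv2,numpy as np
a=cv2.imread("pics/w_straw.png")[60:320,110:410]; b=cv2.imread("pics/w_choc4.png")[60:320,110:410]
cv2.imwrite("pics/m1.png",np.hstack([a,b]))
E
```

```text
bottom fit [637.7 -78.6] 27.7
w_straw eef [633.2 -79.4 126.4] rot [-0.001  0.     1.     0.   ] t 11.95 centre [636.1 -78.7] r 27.2 go [2.9 0.8]
```

View pics/m1.png

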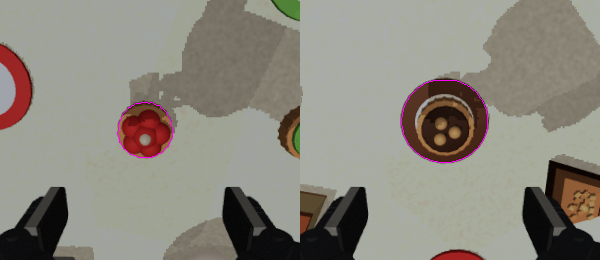

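Left: the strawberry tart, red with a cream dot. Right: the chocolate tart, centred on the brown plate. Descending on the strawberry tart.

{"fn": "arm_command", "kwargs": {"steps": [[[1,-0.07,0.02,0.5,0,0,0],[1,0,0,0.7,0,0,0],[1,0,0,0.7,0,0,0],[1,0,0,0.4,0,0,0],[1,0,0,0.16,0,0,0],[1,0,0,0.1,0,0,0],[1,0,0,0.06,0,0,0],[1,0,0,0,0,0,0]]]}}

```text
time_s: 13.0
eef_pos: [637.6, -78.3, -3.2]
ee_rot: [0.0, 0.0, 1.0, -0.0]
force: [0.2, -0.5, 0.3]
grip_width: 1.0
grip_force: 0.0
```

{"fn": "arm_command", "kwargs": {"steps": [[[0.3,0,0,0.02,0,0,0],[0.3,0,0,0,0,0,0],[0.3,0,0,0,0,0,0],[0.3,0,0,0,0,0,0],[0.3,0,0,0,0,0,0]]]}}

```text
time_s: 13.62
eef_pos: [637.6, -78.3, -4.0]
ee_rot: [0.0, 0.0, 1.0, -0.0]
force: [-2.1, 0.7, 5.3]
grip_width: 0.637
grip_force: 37.1
```

{"fn": "arm_command", "kwargs": {"steps": [[[0.3,0,0,-0.3,0,0,0],[0.3,0,0,-0.7,0,0,0],[0.3,0,0,-0.5,0,0,0],[0.3,0.15,-0.47,-0.1,0,0,0],[0.3,0.26,-0.9,0,0,0,0],[0.3,0.25,-0.9,0,0,0,0],[0.3,0.15,-0.6,0,0,0,0],[0.3,0.1,-0.4,0,0,0,0]]]}}

```text
time_s: 14.62
eef_pos: [591.4, -243.2, 75.9]
ee_rot: [0.0, 0.001, 1.0, -0.0]
force: [0.8, -0.7, -0.5]
grip_width: 0.635
grip_force: 37.1
```

{"fn": "arm_command", "kwargs": {"steps": [[[0.3,0,0,0.3,0,0,0],[0.3,0,0,0.5,0,0,0],[0.3,0,0,0.4,0,0,0],[0.3,0,0,0.2,0,0,0],[0.3,0,0,0.08,0,0,0],[0.3,0,0,0,0,0,0],[0.3,0,0,0,0,0,0]]]}}

```text
time_s: 15.5
eef_pos: [592.2, -241.6, 2.0]
ee_rot: [0.001, 0.0, 1.0, -0.0]
force: [-0.7, 1.7, 4.0]
grip_width: 0.631
grip_force: 37.4
```

Contact. Release and rise.

{"fn": "arm_command", "kwargs": {"steps": [[[1,0,0,0,0,0,0],[1,0,0,0,0,0,0],[1,0,0,0,0,0,0],[1,0,0,0,0,0,0],[1,0,0,-0.4,0,0,0],[1,0,0,-0.9,0,0,0],[1,0,0,-0.9,0,0,0],[1,0,0,-0.3,0,0,0]]]}}

```text
time_s: 16.5
eef_pos: [592.9, -242.4, 130.9]
ee_rot: [0.003, 0.0, 1.0, -0.002]
force: [0.6, 0.2, 0.3]
grip_width: 0.998
grip_force: 0.0
```

```bash
python3 pl.py 592 -242; ls -t pics | head -1
```

```text
eef [ 592.9 -242.4  130.9] t 16.5 grip 0.9980528549468706 0.0
(array([ 586.96326392, -252.2124966 ]), np.float64(20.002535501923663))
pl16.5.png
```

{"fn": "arm_command", "kwargs": {"steps": [[[1,0,0.5,0,0,0,0],[1,-0.15,0.95,0,0,0,0],[1,-0.15,0.95,0,0,0,0],[1,-0.15,0.95,0,0,0,0],[1,-0.15,0.95,0,0,0,0],[1,-0.15,0.95,0,0,0,0],[1,-0.15,0.95,0,0,0,0],[1,0,0.54,0,0,0,0]]]}}

```text
time_s: 17.55
eef_pos: [635.6, 98.8, 124.7]
ee_rot: [-0.002, -0.001, 1.0, 0.0]
force: [-0.1, -0.3, 0.0]
grip_width: 1.005
grip_force: 0.0
```

{"fn": "arm_command", "kwargs": {"steps": [[[1,0,0,0,0,0,0],[1,0,0,0,0,0,0]]]}}

```text
time_s: 17.8
eef_pos: [636.3, 95.0, 125.6]
ee_rot: [-0.001, 0.0, 1.0, -0.0]
force: [-0.2, -0.5, 0.4]
grip_width: 1.003
grip_force: 0.0
```

```bash
python3 w.py w_pist 638 95; python3 - <<'E'
import cv2,numpy as np,glob,os
a=cv2.imread("pics/w_pist.png")[60:320,110:410]; b=cv2.imread(max(glob.glob("pics/pl*.png"),key=os.path.getmtime))[60:320,110:410]
cv2.imwrite("pics/m2.png",np.hstack([a,b]))
E
```

```text
bottom fit [640.9  94.6] 27.7
w_pist eef [636.3  95.  125.6] rot [-0.001  0.     1.    -0.   ] t 17.8 centre [639.2  94.6] r 27.2 go [ 3.  -0.4]
```

View pics/m2.png

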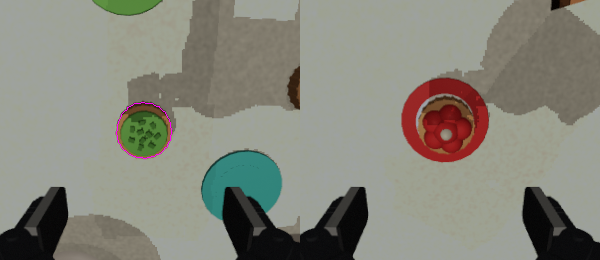

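Left: the pistachio tart, green with nuts. Right: the strawberry tart, centred on the red plate. Grasping the pistachio tart.

{"fn": "arm_command", "kwargs": {"steps": [[[1,-0.08,-0.01,0.5,0,0,0],[1,0,0,0.7,0,0,0],[1,0,0,0.7,0,0,0],[1,0,0,0.4,0,0,0],[1,0,0,0.2,0,0,0],[1,0,0,0.1,0,0,0],[1,0,0,0,0,0,0]]]}}

```text
time_s: 18.73
eef_pos: [641.3, 94.7, -3.0]
ee_rot: [0.0, 0.0, 1.0, -0.0]
force: [0.3, -0.8, 0.5]
grip_width: 1.0
grip_force: 0.0
```

{"fn": "arm_command", "kwargs": {"steps": [[[0.3,0,0,0.02,0,0,0],[0.3,0,0,0,0,0,0],[0.3,0,0,0,0,0,0],[0.3,0,0,0,0,0,0],[0.3,0,0,0,0,0,0]]]}}

```text
time_s: 19.35
eef_pos: [641.3, 94.8, -3.7]
ee_rot: [0.001, 0.0, 1.0, 0.0]
force: [-1.3, -0.1, 5.7]
grip_width: 0.631
grip_force: 36.9
```

{"fn": "arm_command", "kwargs": {"steps": [[[0.3,0,0,-0.3,0,0,0],[0.3,0,0,-0.7,0,0,0],[0.3,0,0,-0.5,0,0,0],[0.3,0.47,-0.1,-0.1,0,0,0],[0.3,0.9,-0.1,0,0,0,0],[0.3,0.9,-0.1,0,0,0,0],[0.3,0.6,0,0,0,0,0],[0.3,0.3,0,0,0,0,0]]]}}

```text
time_s: 20.35
eef_pos: [481.2, 79.8, 76.3]
ee_rot: [0.0, 0.0, 1.0, -0.0]
force: [0.6, 0.1, -1.1]
grip_width: 0.632
grip_force: 37.2
```

{"fn": "arm_command", "kwargs": {"steps": [[[0.3,0,0,0.3,0,0,0],[0.3,0,0,0.5,0,0,0],[0.3,0,0,0.4,0,0,0],[0.3,0,0,0.2,0,0,0],[0.3,0,0,0.08,0,0,0],[0.3,0,0,0,0,0,0],[0.3,0,0,0,0,0,0]]]}}

```text
time_s: 21.22
eef_pos: [482.4, 79.7, 2.3]
ee_rot: [-0.0, -0.0, 1.0, -0.0]
force: [-6.7, -0.6, 10.7]
grip_width: 0.634
grip_force: 38.3
```

{"fn": "arm_command", "kwargs": {"steps": [[[1,0,0,-0.02,0,0,0],[1,0,0,0,0,0,0],[1,0,0,0,0,0,0],[1,0,0,0,0,0,0],[1,0,0,-0.4,0,0,0],[1,0,0,-0.9,0,0,0],[1,0,0,-0.9,0,0,0],[1,0,0,-0.3,0,0,0]]]}}

```text
time_s: 22.22
eef_pos: [483.3, 79.7, 129.7]
ee_rot: [0.002, 0.0, 1.0, -0.0]
force: [-0.2, -0.4, 0.2]
grip_width: 0.996
grip_force: 0.0
```

```bash
python3 pl.py 482 80
```

```text
eef [483.3  79.7 129.7] t 22.225 grip 0.9962247183602903 0.0
(array([476.09268499,  63.40199198]), np.float64(15.600233094148669))
```

{"fn": "arm_command", "kwargs": {"steps": [[[1,-0.4,0.7,0,0,0,0],[1,-0.5,0.9,0,0,0,0],[1,-0.5,0.9,0,0,0,0],[1,-0.5,0.9,0,0,0,0],[1,-0.3,0.42,0,0,0,0],[1,0,0,0,0,0,0],[1,0,0,0,0,0,0],[1,0,0,0,0,0,0]]]}}

```text
time_s: 23.28
eef_pos: [592.2, 269.9, 127.2]
ee_rot: [-0.0, 0.001, 1.0, -0.0]
force: [-0.4, -0.3, 0.1]
grip_width: 1.001
grip_force: 0.0
```

```bash
python3 w.py w_lem 592 271; python3 - <<'E'
import cv2,numpy as np,glob,os
a=cv2.imread("pics/w_lem.png")[60:320,110:410]; b=cv2.imread(max(glob.glob("pics/pl*.png"),key=os.path.getmtime))[60:320,110:410]
cv2.imwrite("pics/m3.png",np.hstack([a,b]))
E
```

```text
bottom fit [595.3 271.6] 27.7
w_lem eef [592.2 269.9 127.2] rot [-0.     0.001  1.    -0.   ] t 23.27 centre [593.8 271.4] r 27.2 go [1.7 1.5]
```

View pics/m3.png

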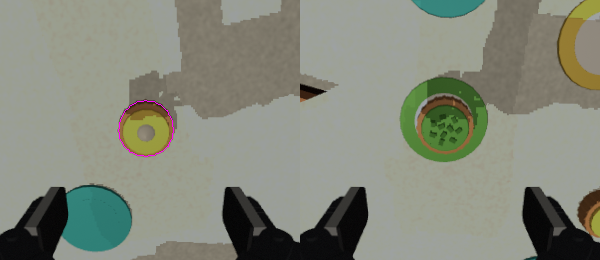

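Left: the lemon tart, yellow with a meringue peak. Right: the pistachio tart, centred on the green plate. Grasping the lemon tart.

{"fn": "arm_command", "kwargs": {"steps": [[[1,-0.05,0.03,0.5,0,0,0],[1,0,0,0.7,0,0,0],[1,0,0,0.7,0,0,0],[1,0,0,0.4,0,0,0],[1,0,0,0.2,0,0,0],[1,0,0,0.12,0,0,0],[1,0,0,0,0,0,0]]]}}

```text
time_s: 24.2
eef_pos: [595.2, 272.3, -3.1]
ee_rot: [0.0, 0.0, 1.0, 0.0]
force: [-0.0, 0.5, -0.2]
grip_width: 1.003
grip_force: 0.0
```

{"fn": "arm_command", "kwargs": {"steps": [[[0.3,0,0,0.02,0,0,0],[0.3,0,0,0,0,0,0],[0.3,0,0,0,0,0,0],[0.3,0,0,0,0,0,0],[0.3,0,0,0,0,0,0]]]}}

```text
time_s: 24.82
eef_pos: [595.4, 272.3, -3.7]
ee_rot: [0.001, 0.0, 1.0, 0.0]
force: [-1.2, -1.0, 5.7]
grip_width: 0.633
grip_force: 36.9
```

{"fn": "arm_command", "kwargs": {"steps": [[[0.3,0,0,-0.3,0,0,0],[0.3,0,0,-0.7,0,0,0],[0.3,0,0,-0.5,0,0,0],[0.3,0.59,-0.1,-0.1,0,0,0],[0.3,0.9,-0.15,0,0,0,0],[0.3,0.9,-0.15,0,0,0,0],[0.3,0.9,-0.14,0,0,0,0],[0.3,0.6,-0.1,0,0,0,0]]]}}

```text
time_s: 25.82
eef_pos: [398.7, 240.1, 76.1]
ee_rot: [0.0, -0.0, 1.0, 0.0]
force: [0.6, 0.6, -1.9]
grip_width: 0.637
grip_force: 37.2
```

{"fn": "arm_command", "kwargs": {"steps": [[[0.3,0,0,0.3,0,0,0],[0.3,0,0,0.5,0,0,0],[0.3,0,0,0.4,0,0,0],[0.3,0,0,0.2,0,0,0],[0.3,0,0,0.08,0,0,0],[0.3,0,0,0,0,0,0],[0.3,0,0,0,0,0,0]]]}}

```text
time_s: 26.7
eef_pos: [400.7, 240.4, 2.3]
ee_rot: [0.0, 0.0, 1.0, 0.0]
force: [-3.4, -2.1, 5.9]
grip_width: 0.635
grip_force: 37.8
```

{"fn": "arm_command", "kwargs": {"steps": [[[1,0,0,0,0,0,0],[1,0,0,0,0,0,0],[1,0,0,0,0,0,0],[1,0,0,0,0,0,0],[1,0,0,-0.4,0,0,0],[1,0,0,-0.9,0,0,0],[1,0,0,-0.9,0,0,0],[1,0,0,-0.3,0,0,0]]]}}

```text
time_s: 27.7
eef_pos: [401.4, 240.6, 128.9]
ee_rot: [0.002, 0.0, 1.0, 0.001]
force: [0.2, -1.4, -0.8]
grip_width: 0.997
grip_force: 0.0
```

{"fn": "arm_command", "kwargs": {"steps": [[[1,0,0,-0.8,0,0,0],[1,0,0.9,-0.5,0,0,0],[1,0,0.9,0,0,0,0],[1,0,0.9,0,0,0,0],[1,0,0.9,0,0,0,0],[1,0,0,0,0,0,0],[1,0,0,0,0,0,0]]]}}

```text
time_s: 28.58
eef_pos: [400.4, 419.8, 191.1]
ee_rot: [-0.0, 0.0, 1.0, -0.0]
force: [-0.5, 0.0, -0.1]
grip_width: 0.996
grip_force: 0.0
```

```bash
python3 - <<'E'
from h import *
s=sense(); print(s["time_s"],s["eef_pos"],s["force"])
im={n:capture(n) for n in("scene","side")}; C={n:cam(n) for n in im}
big=lambda n,p:cv2.resize(im[n][int(p[1])-22:int(p[1])+22,int(p[0])-25:int(p[0])+25],(200,176),interpolation=2)
rows=[[],[]]
for k,(x,y) in dict(red=(591.7,-241.7),brown=(374.8,-258.3),green=(481.6,79.9),yellow=(400.3,240)).items():
    for i,n in enumerate(im):
        c=px([x,y,17],C[n])[0]; p=big(n,np.round(c)); a,b=im[n][0:0],0
        q=((px([x,y,28],C[n])[0]-np.round(c)+[25,22])*4).astype(int)
        p=p.copy()
        # expected shell outline (rim, z 28) as thin dots
        for t in np.linspace(0,6.28,24):
            u=((px([x+28*np.cos(t),y+28*np.sin(t),28],C[n])[0]-np.round(c)+[25,22])*4).astype(int); cv2.circle(p,tuple(map(int,u)),1,(255,0,255),-1)
        rows[i].append(p)
cv2.imwrite("pics/fin.png",np.vstack([np.hstack(r) for r in rows])[:,:,::-1])
E
```

```text
28.575 [400.36365559 419.8153077  191.09949373] [-0.50885094  0.0161352  -0.11735806]
```

View pics/fin.png

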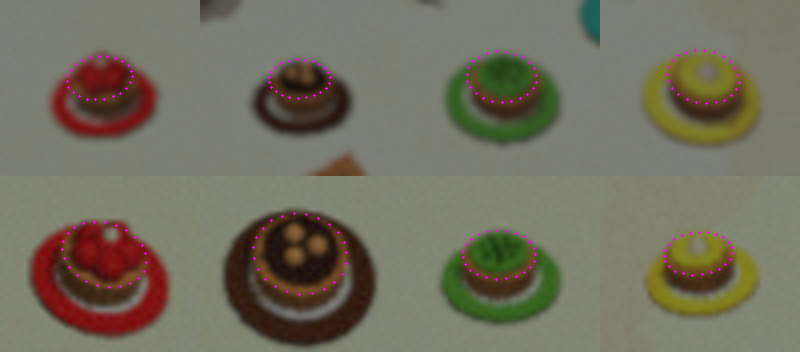

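All four tarts stand upright on their own plates, and their rims match the expected outlines within a few mm in both views. The gripper is clear, so I'm handing in.

```bash
python3 -c "
from rig import *
print(finish_job())"
```

```text
the job is handed in; nothing more can be done
None
```

I set all four tarts upright and centred on their own plates, kept clear of both cake slices, and handed the job in at about 29 s; the hand-in returned no verdict.

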